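# Sort welded hubs by heft into spring nests

## Task

The two welded hubs look alike: lift each one and judge by its weight whether it is hollow (about 280 g), filled (about 550 g) or solid (about 830 g). Then press it fully home, past the spring plungers, in the nest for its class (blue for hollow, yellow for filled, red for solid) and let go; one nest stays empty. Press gently, never more than 45 N on a nest, do not drop a hub, and leave the brush, hammer and spray can where they are.

Things in the scene. Friction and masses are not known exactly. Their poses are not given: they have to be found in the camera images.
- hub_a_center (a point): centre (on the axis, half-way up) of hub a, one of two outwardly identical upright steel hubs: 70 mm tall; base flange 58 mm across and 8 mm thick; above it a plain round tube 42 mm across up to the closed flat top. z: its axis, up. It starts standing on the bench (this point 35 mm up). Grip the tube in its upper half.
- hub_a: hub a itself, origin at the centre of its underside. What is inside is hidden, changes from start to start and may be a little loose: total mass about 280 g if hollow, 550 g if filled, 830 g if solid, each within 50 g; the two hubs are never of the same class.
- hub_b_center (a point): centre (on the axis, half-way up) of hub b, one of two outwardly identical upright steel hubs: 70 mm tall; base flange 58 mm across and 8 mm thick; above it a plain round tube 42 mm across up to the closed flat top. z: its axis, up. It starts standing on the bench (this point 35 mm up). Grip the tube in its upper half.
- hub_b: hub b itself, origin at the centre of its underside. What is inside is hidden, changes from start to start and may be a little loose: total mass about 280 g if hollow, 550 g if filled, 830 g if solid, each within 50 g; the two hubs are never of the same class.
- seat_hollow_top (a point): centre of the top face of the seat in the blue nest, for a hollow hub (about 280 g); 29 mm below the block's top, 6 mm above the bench; z up. A hub merely set in the bore is caught by its flange on the plungers, 12 to 22 mm too high; held upright, about 20 N in all (18 to 25), its weight included, takes it past them, then it goes down easily until its flange meets the seat (hub centre 35 mm above this point).
- seat_hollow: the round steel seat of the blue nest, 60 mm across, 6 mm thick; origin at the centre of its underside, on the bench
- nest_hollow: the blue nest: a block fixed to the bench, 90 x 90 x 35 mm high, origin at the centre of its underside, with an upright round bore 64 mm across in its middle, rim bevelled 3 mm. Four white spring plungers reach 5 mm into the bore from its +x, -x, +y and -y sides, their 16 mm round noses centred 15.5 mm above the seat.
- seat_filled_top (a point): centre of the top face of the seat in the yellow nest, for a filled hub (about 550 g); 29 mm below the block's top, 6 mm above the bench; z up. A hub merely set in the bore is caught by its flange on the plungers, 12 to 22 mm too high; held upright, about 20 N in all (18 to 25), its weight included, takes it past them, then it goes down easily until its flange meets the seat (hub centre 35 mm above this point).
- seat_filled: the round steel seat of the yellow nest, 60 mm across, 6 mm thick; origin at the centre of its underside, on the bench
- nest_filled: the yellow nest: a block fixed to the bench, 90 x 90 x 35 mm high, origin at the centre of its underside, with an upright round bore 64 mm across in its middle, rim bevelled 3 mm. Four white spring plungers reach 5 mm into the bore from its +x, -x, +y and -y sides, their 16 mm round noses centred 15.5 mm above the seat.
- seat_solid_top (a point): centre of the top face of the seat in the red nest, for a solid hub (about 830 g); 29 mm below the block's top, 6 mm above the bench; z up. A hub merely set in the bore is caught by its flange on the plungers, 12 to 22 mm too high; held upright, about 20 N in all (18 to 25), its weight included, takes it past them, then it goes down easily until its flange meets the seat (hub centre 35 mm above this point).
- seat_solid: the round steel seat of the red nest, 60 mm across, 6 mm thick; origin at the centre of its underside, on the bench
- nest_solid: the red nest: a block fixed to the bench, 90 x 90 x 35 mm high, origin at the centre of its underside, with an upright round bore 64 mm across in its middle, rim bevelled 3 mm. Four white spring plungers reach 5 mm into the bore from its +x, -x, +y and -y sides, their 16 mm round noses centred 15.5 mm above the seat.
- tin: closed green rod tin with a yellow band, 94 mm across, 104 mm tall, fixed to the bench, origin under it; an obstacle that plays no part
- brush: flat brush with a wooden handle lying on the bench, a bystander
- hammer: hammer lying on the bench, a bystander
- spray: white spray can, 56 mm across, 110 mm tall, upright, origin under it, a bystander
Things that resemble listed ones, but are neither listed nor needed, are in the scene too. Several things look just like the nest_hollow: the one meant starts farthest from the robot's base. Several things have the shape of the nest_filled; the one meant has the colours described above.

How it is judged:
By the outcome, as a careful person would: the job done as asked, in the order asked, and still so for the second after the job is handed in, with the robot touching nothing.
It also fails if it takes over 54 s, if anything falls off the work surface, if the arm or the gripper's body presses on something with over 40 N, if the wrist force passes 120 N, or if a joint passes its speed limit or range.

## Robot

A 6-joint arm with a two-finger parallel gripper is mounted at the origin on the work surface. World frame = base frame: x ahead of the robot, y to its left, z up, the work surface at z = 0. Lengths are in m, angles in rad, forces in N, time in s.
With the tool pointing down it reaches from about 0.35 to 0.775 m from the base axis. Payload 5.5 kg.
Tool frame: the origin (TCP) lies where the fingers leave the gripper's body, on its centre line; the fingertips stand 73 mm ahead of it and the grasp point (between the pads) lies 54 mm ahead of it; z points along the fingers, y is the line along which they close (so a half turn about z gives the same grasp; the last joint's range is limited). The gripper opens to 85 mm and grips with 20 to 120 N. Pads are 22 mm wide; open, the fingers measure 114 mm over their backs; the gripper's body (76 mm by 85 mm) begins 54 mm behind the grasp point. The pads swing forward as they close: fully open they stand 13 mm farther back than shut.
Start: joints at [-0.14, 0.313, 0.046, 1.304, 0, 1.431], TCP at [0.575, -0, 0.304] pointing down, gripper open.
Joint ranges: [-2.76, 2.76], [-0.86, 1.69], [-1.03, 1.26], [-2.2, 2.34], [-1.47, 1.5], [-3.14, 3.14]. Speed limits (rad/s): [2.57, 2.57, 3.14, 3.14, 3.14, 3.14].

## Interface

Orientations are given as [roll, pitch, yaw] about the fixed x, y, z axes, in that order (R = Rz(yaw) Ry(pitch) Rx(roll)).
In Python, from bench import get_state, snapshot, camera_model, sign_off gives the robot as it stands.
- The arm moves only by the shell command python3 -m inch 'ROWS' [OPENING]. ROWS is JSON, a list of rows, each a list of 4 numbers: the shift along the tool's x, y, z in units of 30 mm (1.0 is 30 mm), then the turn about the tool's z in units of 10 degrees (1.0 is 10 degrees). A call has 1 to 5 rows; each row is the pose to reach, as a shift and turn from the pose commanded when the call began, along the tool's axes at that moment; what a row does not reach only later rows make up. A row lasts 1/8 s, in which the tool goes at most 62.5 mm and 10.7 degrees, less where a joint would pass 70% of its speed; a pose out of reach is approached as far as the arm can. A call with a gripper value outside its range is refused whole. OPENING is the finger opening in mm, from 0 to 85.4, set as the call begins (- or left out, the last holds). The fingers move at their own pace and stop on an object; the grip force is fixed at half the most. Time passes only in rows, so rows that repeat a pose let the fingers close. It gives the time, the measured TCP pose, the force, the opening and the grip force at its end, in the units of the state.
- get_state(): the state, without advancing time (a new reading comes with each control period).
- snapshot(name): name is "scene" or "side" or "wrist"; returns (picture, depth): 400x640x3 uint8, red, green, blue; 400x640 float32, m along the optical axis (not along the pixel's ray), 0 where there is no reading.
- camera_model(name): a dict with "fx", "fy", "cx", "cy" (pixels), "rvec" (rotation vector, rad) and "tvec" (3), from world to camera coordinates, as OpenCV has them; the wrist camera has in their place "mount" (4x4, takes a point from camera to tool coordinates, whose origin is the TCP and whose axes are the flange's). Camera axes: x right, y down, z forward; pixel columns grow to the right and rows downward; lengths in m; the calibration is good to about 2 mm. A picture is of the moment at which its call begins: read the wrist's pose just before it. camera_model takes no time and is no camera call.
- sign_off(): hands the job in; it is judged then, once.
The state is a dict: "time_s": time; "joint_pos": joint angles; "joint_vel": joint speeds; "tau": joint torques, N m; "tool_pos": TCP position; "tool_rot": TCP orientation; "ft_force": force on the tool from outside, world axes, zero at the start; "ft_torque": the same for the moment, N m; "width": finger opening in m; "grasp_force": force on a finger pad.
Only numpy, scipy, OpenCV 4.12 (cv2) and the standard library are available. Lean on these libraries where they do the work, as an engineer would, in place of code of your own. Each camera call takes 0.05 s, during which the arm holds its last target. There are 200 camera calls.

## Working session

There is one attempt and no reset: what is moved stays moved. The work goes in short steps, Python scripts to look and compute and a shell command to move; the robot and the scene stay as the last step left them, time stands still between calls to the robot, and variables do not carry over. Pictures are saved under pics/ and viewed, at most 10 in all, crops included, and the job is handed in when it is done.

```bash
mkdir -p pics; ls
python3 - <<'E'
from bench import *
import cv2,numpy as np
print(get_state())
for n in("scene","side"):
    p,d=snapshot(n);cv2.imwrite(f"pics/{n}0.png",p[:,:,::-1]);np.save(f"pics/{n}0.npy",d);print(n,camera_model(n))
print(camera_model("wrist"))
E
```

```text
pics
{'time_s': 0.0, 'joint_pos': array([-1.39583972e-01,  3.13960746e-01,  4.49699452e-02,  1.30357919e+00,
        1.43718286e-05,  1.43120054e+00]), 'joint_vel': array([-8.81643567e-04,  3.27738210e-05, -6.93867430e-04, -7.11187802e-04,
        5.46235252e-04, -1.37557662e-03]), 'tau': array([-2.90074182e-03, -4.80629075e+01,  2.98531097e+01,  1.95313990e-02,
       -3.83516899e-04, -4.27451073e-05]), 'tool_pos': array([5.74621690e-01, 5.60423253e-05, 3.03027609e-01]), 'tool_rot': array([-3.13983825e+00, -2.61024029e-04,  1.57080790e+00]), 'ft_force': array([-0.28482381,  0.49102113, -0.56662328]), 'ft_torque': array([-0.07440053, -0.0188747 ,  0.01517752]), 'grasp_force': 0.0, 'width': 0.0853525598286863}
scene {'fx': 455.00205377701104, 'fy': 455.00205377701104, 'cx': 321.8480302685696, 'cy': 205.48430070947086, 'rvec': array([ 2.11406105,  1.00934865, -0.46058348]), 'tvec': array([-0.32251043, -0.23233152,  1.69009977])}
side {'fx': 382.05945442110675, 'fy': 382.05945442110675, 'cx': 319.176182332291, 'cy': 195.13797111498891, 'rvec': array([ 2.33931347, -0.4415233 ,  0.17355495]), 'tvec': array([-0.51181871,  0.17257381,  0.98442676])}
{'fx': 310.67610432940205, 'fy': 310.67610432940205, 'cx': 316.05309403214676, 'cy': 196.45436443706384, 'mount': array([[ 4.08871491e-05, -9.65169379e-01, -2.61625818e-01,
         6.63855472e-02],
       [ 9.99999997e-01,  5.66408152e-05, -5.26738206e-05,
         7.74825355e-04],
       [ 6.56578584e-05, -2.61625815e-01,  9.65169378e-01,
        -7.02018913e-02],
       [ 0.00000000e+00,  0.00000000e+00,  0.00000000e+00,
         1.00000000e+00]])}
```

View pics/scene0.png

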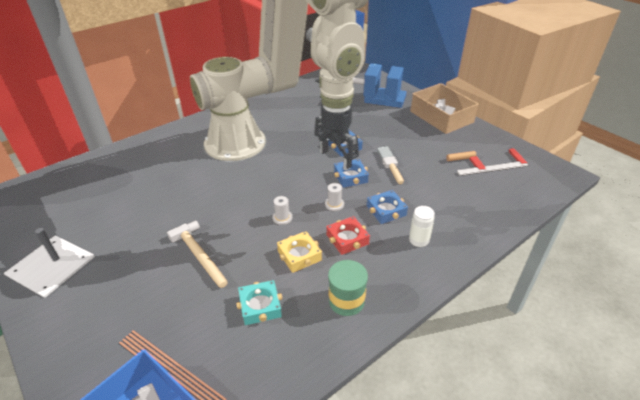

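View pics/side0.png

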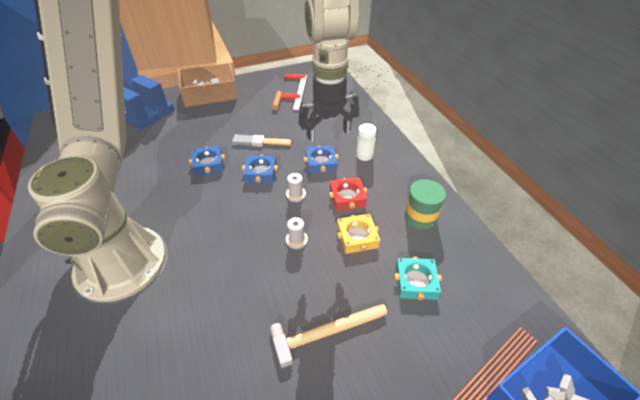

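Both views show the same objects.

- **Hubs:** scene (282,210) and (335,197).
- **Blue nest candidates:** scene (345,145), (350,173) and (388,206), which are side (207,160), (260,168) and (321,158). The farthest from the base looks like (388,206)/(321,158).
- **Yellow-shaped candidates:** yellow at scene (300,251) and a teal decoy at (260,302).
- **Red nest:** scene (348,235).

Next I'll measure them.

```bash
cat > h.py <<'E'
import cv2,numpy as np
from bench import *
from scipy.spatial.transform import Rotation as Ro
def cloud(n,d,st=None):
    m=camera_model(n);v,u=np.mgrid[:400,:640]
    P=np.stack([(u-m['cx'])/m['fx']*d,(v-m['cy'])/m['fy']*d,d],-1)
    if n=='wrist':
        M=m['mount'];P=P@M[:3,:3].T+M[:3,3]
        return P@Ro.from_euler('xyz',st['tool_rot']).as_matrix().T+st['tool_pos']
    R=cv2.Rodrigues(m['rvec'])[0]
    return (P-m['tvec'])@R
def blobs(mask,amin=60):
    k,l,s,c=cv2.connectedComponentsWithStats(mask.astype(np.uint8))
    return [(l==i,c[i],s[i,4]) for i in range(1,k) if s[i,4]>amin]
def nest(P):
    Q=P[(P[:,2]>.028)&(P[:,2]<.042)]
    r=cv2.minAreaRect((Q[:,:2]*1000).astype(np.float32)); return r,np.median(Q[:,2])
H={'blue':(100,120),'teal':(80,96),'yellow':(18,30),'red':(172,180)}
E
python3 - <<'E'
from h import *
crops=[]
for n in('scene','side'):
    p=cv2.imread(f'pics/{n}0.png');d=np.load(f'pics/{n}0.npy');W=cloud(n,d);h=cv2.cvtColor(p,cv2.COLOR_BGR2HSV)
    z=W[...,2];ok=(d>0)&(W[...,0]>.2)&(W[...,0]<1)&(abs(W[...,1])<.6)
    for c,(a,b) in H.items():
        m=ok&(h[...,0]>=a)&(h[...,0]<=b)&(h[...,1]>130)&(h[...,2]>60)&(z>.005)&(z<.12)
        for B,ce,s in blobs(m):
            try:r,zz=nest(W[B]);print(n,c,ce.round(),s,'c',np.round(r[0],1),'size',np.round(r[1]),'ang',round(r[2],1),'z',zz.round(3))
            except Exception as e:print(n,c,ce,'x')
    m=ok&(z>.055)&(z<.09)&(h[...,1]<70)
    for B,ce,s in blobs(m,30):
        t=W[B];t=t[t[:,2]>t[:,2].max()-.008]; print(n,'grey',ce.round(),s,'top',t.mean(0).round(4),t[:,2].max().round(3))
        print('  circle',cv2.minEnclosingCircle((W[B][:,:2]*1000).astype(np.float32)))
    m=ok&(z>.09)&(z<.125)
    for B,ce,s in blobs(m,60): print(n,'tall',ce.round(),s,W[B].mean(0).round(3))
a=cv2.imread('pics/scene0.png')[125:275,235:435]
cv2.imwrite('pics/crop1.png',cv2.resize(a,None,fx=4,fy=4,interpolation=cv2.INTER_CUBIC))
E
```

```text
scene blue [174. 385.] 357 c [ 755.9 -591.3] size [80.  1.] ang 11.4 z 0.035
scene yellow [295. 265.] 100 c [ 633.5 -190.6] size [41. 21.] ang 45.9 z 0.031
scene yellow [344. 303.] 157 c [ 823.7 -177.7] size [69. 17.] ang 42.5 z 0.038
scene grey [334. 189.] 138 top [0.4983 0.0613 0.0705] 0.075
  circle ((495.8562316894531, 61.089805603027344), 23.422067642211914)
scene grey [280. 202.] 154 top [ 0.4456 -0.1006  0.0707] 0.075
  circle ((444.58343505859375, -100.89534759521484), 23.13214111328125)
scene grey [421. 227.] 199 top [0.7812 0.1346 0.0863] 0.09
  circle ((771.251220703125, 148.54087829589844), 28.299558639526367)
scene grey [346. 294.] 206 top [ 0.8253 -0.1775  0.0851] 0.09
  circle ((806.0455322265625, -155.1371612548828), 44.18518829345703)
scene tall [423. 215.] 313 [0.773 0.146 0.106]
scene tall [347. 276.] 1051 [ 0.802 -0.154  0.104]
side blue [208. 158.] 277 c [278.7 295.9] size [93. 86.] ang 82.4 z 0.035
side blue [320. 154.] 170 c [619.3 168.8] size [88. 85.] ang 74.0 z 0.035
side blue [259. 165.] 245 c [425.2 194.3] size [93. 89.] ang 67.3 z 0.035
side blue [552. 34
[... 280 characters left out ...]
7.0 z 0.034
side yellow [357. 243.] 314 c [ 576.  -170.1] size [ 65. 124.] ang 36.7 z 0.034
side grey [366. 142.] 157 top [0.7599 0.1332 0.0858] 0.09
  circle ((768.2598876953125, 147.09800720214844), 27.824874877929688)
side grey [295. 180.] 165 top [0.497  0.0591 0.07  ] 0.073
  circle ((497.3924865722656, 60.828712463378906), 21.80135726928711)
side grey [414. 205.] 92 top [ 0.7594 -0.1632  0.0855] 0.089
  circle ((765.748046875, -152.9048309326172), 28.1584529876709)
side grey [296. 225.] 213 top [ 0.445  -0.1014  0.0701] 0.074
  circle ((445.6490478515625, -101.2412109375), 21.982040405273438)
side tall [367. 132.] 221 [0.766 0.143 0.106]
side tall [427. 193.] 808 [ 0.796 -0.155  0.103]
```

View pics/crop1.png

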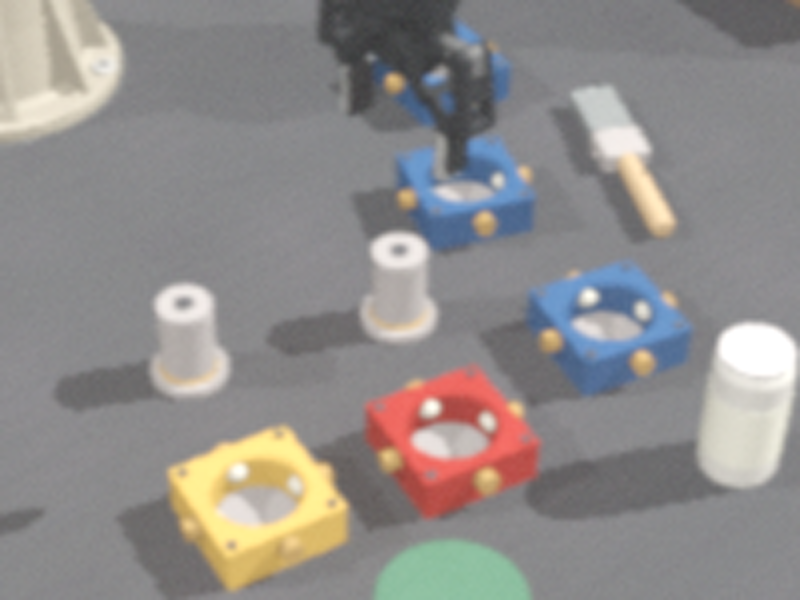

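The crop confirms the choice: blue nest at crop (610,325), i.e. (0.619, 0.169), the farthest of the three blues. Red is at crop (450,440), yellow at (258,505), and the hubs are at (185,340) and (400,285). I'll go above the hub at (0.497, 0.060).

```bash
python3 -m inch '[[1,-1.3,0.8,0],[2,-2.6,1.6,0],[2,-2.6,1.6,0],[2,-2.6,1.6,0]]' 85
cat > look.py <<'E'
import sys
from h import *
st=get_state();p,d=snapshot('wrist');W=cloud('wrist',d,st);z=W[...,2];h=cv2.cvtColor(p,cv2.COLOR_RGB2HSV)
cv2.imwrite(f'pics/{sys.argv[1]}.png',p[:,:,::-1])
print('tcp',st['tool_pos'].round(4),st['tool_rot'].round(4),'F',st['ft_force'].round(2),'w',st['width'])
ok=(d>0)&(d>.1)
for c,(a,b) in H.items():
    hh=h[...,0]
    m=ok&(hh>=a)&(hh<=b)&(h[...,1]>90)&(h[...,2]>50)&(z>.03)&(z<.04)
    m=cv2.morphologyEx(m.astype(np.uint8),cv2.MORPH_OPEN,np.ones((3,3)))
    for B,ce,s in blobs(m,300):
        r,zz=nest(W[B]);print(c,ce.round(),s,'c',np.round(r[0],1),'size',np.round(r[1]),'ang',round(r[2],1),'z',zz.round(3))
for B,ce,s in blobs(ok&(z>.064)&(z<.082)&(h[...,1]<80),150):
    (c,r)=cv2.minEnclosingCircle((W[B][:,:2]*1000).astype(np.float32));print('hubtop',ce.round(),s,np.round(c,1),round(r,1),np.median(z[B]).round(4))
E
python3 look.py w1
```

```text
time_s: 0.6
tool_pos: [0.4973, 0.0601, 0.2561]
tool_rot: [3.141, 0.0, 1.571]
ft_force: [-0.6, -0.2, -0.3]
width: 0.0851
grasp_force: 0.0
tcp [0.4973 0.0601 0.2561] [3.1407e+00 2.0000e-04 1.5714e+00] F [-0.56 -0.22 -0.34] w 0.08511210879377475
blue [232.  47.] 4631 c [425.1 195.1] size [85. 91.] ang 68.0 z 0.035
blue [460.  57.] 6827 c [622.6 170.5] size [91. 92.] ang 75.7 z 0.035
yellow [393. 332.] 590 c [ 584.6 -111. ] size [23. 44.] ang 79.7 z 0.035
hubtop [633.  84.] 659 [754.3 149.2] 22.5 0.0691
hubtop [317. 187.] 1839 [499.1  64.7] 20.9 0.0703
hubtop [257. 333.] 238 [443.1 -86.2] 17.6 0.0694
```

View pics/w1.png

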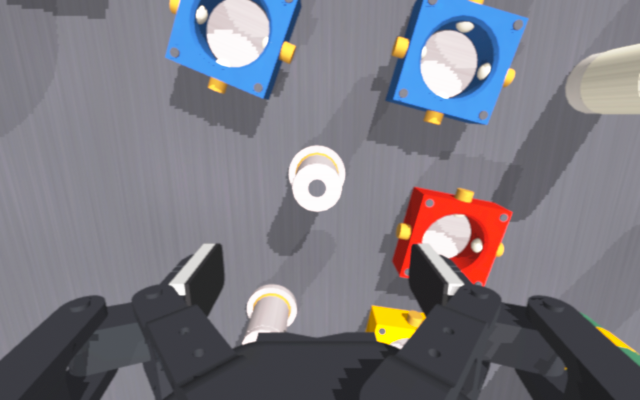

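The wrist view shows hub 1's top at (317,188), the target blue nest at (460,57), the red nest at (455,235) and hub 2 at (270,310). Fingers are clear, so I'll descend and grip hub 1.

```bash
python3 -m inch '[[0.08,0.03,1.8,0],[0.08,0.03,3.5,0],[0.08,0.03,4.6,0],[0.08,0.03,5.03,0],[0.08,0.03,5.03,0]]' 85 | head -3
python3 -c "from bench import *;print(get_state()['ft_force'])"
python3 -m inch '[[0,0,0,0],[0,0,0,0],[0,0,0,0],[0,0,0,0],[0,0,0,0]]' 20
python3 -m inch '[[0,0,-0.5,0],[0,0,-1,0],[0,0,-1,0],[0,0,-1,0],[0,0,-1,0]]'
```

```text
time_s: 1.27
tool_pos: [0.4988, 0.062, 0.1051]
tool_rot: [3.141, 0.0, 1.57]
[ 0.30772638 -1.32087436  0.43917752]
time_s: 1.9
tool_pos: [0.499, 0.0624, 0.1066]
tool_rot: [3.138, 0.0, 1.571]
ft_force: [-0.8, 0.6, 5.6]
width: 0.0411
grasp_force: 60.0
time_s: 2.52
tool_pos: [0.4975, 0.0624, 0.1345]
tool_rot: [-3.141, -0.0, 1.571]
ft_force: [1.1, -0.2, -2.8]
width: 0.041
grasp_force: 61.2
```

```bash
python3 -m inch '[[0,0,-2,0],[0,0,-3.5,0],[0,0,-3.5,0],[0,0,-3.5,0]]' | grep -E 'force|pos'; for i in 1 2 3; do python3 -m inch '[[0,0,0,0]]' | grep ft_f; done
python3 look.py w2
```

```text
tool_pos: [0.4974, 0.0624, 0.239]
ft_force: [0.5, -0.1, -3.7]
grasp_force: 62.3
ft_force: [-1.0, 0.1, -3.0]
ft_force: [0.3, 0.8, -1.8]
ft_force: [0.2, -0.8, -2.9]
tcp [0.4976 0.0624 0.2392] [-3.1402 -0.      1.5707] F [ 0.17 -0.78 -2.92] w 0.04106098535858566
blue [226.  48.] 5002 c [424.4 193.3] size [81. 91.] ang 68.0 z 0.035
blue [470.  57.] 7587 c [622.1 170.6] size [91. 91.] ang 75.6 z 0.035
yellow [597. 344.] 315 c [ 798.6 -106.1] size [52.  9.] ang 3.3 z 0.035
yellow [441. 364.] 446 c [ 632.9 -131.1] size [17. 65.] ang 29.3 z 0.035
```

View pics/w2.png

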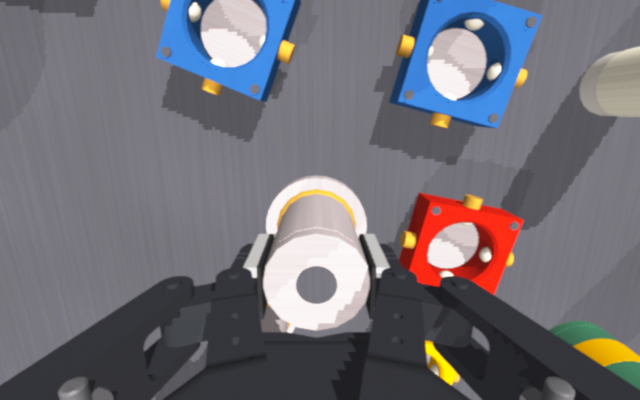

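Hub 1 is held upright. The load is about 2.8 N, so it is hollow and goes to the blue nest, centred at about (467,62) in this view. I'll measure the held hub relative to the TCP.

```bash
cat > held.py <<'E'
from h import *
import sys
st=get_state();p,d=snapshot(sys.argv[1] if len(sys.argv)>1 else 'wrist');W=cloud('wrist' if len(sys.argv)<2 else sys.argv[1],d,st);t=st['tool_pos'];D=W-t
h=cv2.cvtColor(p,cv2.COLOR_RGB2HSV)
r=np.hypot(D[...,0],D[...,1]);m=(d>.05)&(r<.045)&(D[...,2]<-.02)&(D[...,2]>-.12)&(h[...,2]>110)&(h[...,1]<60)
print(np.histogram(D[m][:,2],bins=np.arange(-.12,-.0199,.005)))
zt=-.037
for lo,hi in((-.041,-.029),(-.11,-.09)):
    q=D[m&(D[...,2]>lo)&(D[...,2]<hi)]
    if len(q)>20:
        q=q[:,:2]; A=np.c_[2*q,np.ones(len(q))];s=np.linalg.lstsq(A,(q**2).sum(1),rcond=None)[0]
        print(lo,hi,len(q),'enc',cv2.minEnclosingCircle((q*1000).astype(np.float32)),'fit',s[:2]*1000)
print(t,np.ptp(D[m],axis=0))
E
python3 held.py; python3 held.py side; python3 held.py scene
```

```text
(array([   0,    0,   32,  139, 1678,   94,  150,  168,  195,  203,  259,
        349,  406,  420,  497,  563, 8350,  336,   12,    2]), array([-0.12 , -0.115, -0.11 , -0.105, -0.1  , -0.095, -0.09 , -0.085,
       -0.08 , -0.075, -0.07 , -0.065, -0.06 , -0.055, -0.05 , -0.045,
       -0.04 , -0.035, -0.03 , -0.025, -0.02 ]))
-0.041 -0.029 8811 enc ((0.8537074327468872, 8.65049934387207), 27.265419006347656) fit [0.83812483 4.00253372]
-0.11 -0.09 1943 enc ((0.8602484464645386, 3.229867935180664), 28.853069305419922) fit [0.83920192 3.6176871 ]
[0.49774144 0.06241524 0.23947092] [0.05883978 0.0501605  0.08264271]
(array([  0,   0,   7,  37,  70,  13,  16,  26,  21,  18,  28,  28,  31,
        28,  27,  35, 115,  31,   7,   1]), array([-0.12 , -0.115, -0.11 , -0.105, -0.1  , -0.095, -0.09 , -0.085,
       -0.08 , -0.075, -0.07 , -0.065, -0.06 , -0.055, -0.05 , -0.045,
       -0.04 , -0.035, -0.03 , -0.025, -0.02 ]))
-0.041 -0.029 161 enc ((-1.3902746438980103, -5.6201934814453125), 28.844318389892578) fit [ 0.48783627 -4.29321661]
-0.11 -0.09 127 enc ((-0.8960838317871094, -2.175992488861084), 29.629724502563477) fit [-0.45265315 -1.70151273]
[0.49782468 0.06238942 0.23964018] [0.06486827 0.05423496 0.08575967]
(array([ 0,  0, 11, 35, 60, 19, 19, 24, 16, 11, 19, 20, 23, 20, 23, 23, 53,
       31,  4,  6]), array([-0.12 , -0.115, -0.11 , -0.105, -0.1  , -0.095, -0.09 , -0.085,
       -0.08 , -0.075, -0.07 , -0.065, -0.06 , -0.055, -0.05 , -0.045,
       -0.04 , -0.035, -0.03 , -0.025, -0.02 ]))
-0.041 -0.029 90 enc ((1.2082395553588867, -2.5936975479125977), 31.000213623046875) fit [-2.05727525 -3.76664804]
-0.11 -0.09 125 enc ((-0.2784648537635803, -0.5521022081375122), 29.59217643737793) fit [-0.81979078 -0.31923794]
[0.49790932 0.06238114 0.2397956 ] [0.06651026 0.05787075 0.08550417]
```

```bash
python3 -m inch '[[0.9,1,0.3,0],[1.8,2,0.6,0],[2.7,3,1,0],[3.56,4.1,1.5,0],[3.56,4.1,2.2,0]]' ; python3 -m inch '[[0,0,0,0],[0,0,0,0]]' >/dev/null
cat > rel.py <<'E'
# relative offset nest - held hub (flange) in each camera
from h import *
import sys
c=sys.argv[1];a,b=H[c]
for n in ('wrist','side','scene'):
    st=get_state();p,d=snapshot(n);W=cloud(n,d,st);t=st['tool_pos'];D=W-t;h=cv2.cvtColor(p,cv2.COLOR_RGB2HSV)
    if n=='wrist':cv2.imwrite(f'pics/{sys.argv[2]}.png',p[:,:,::-1])
    r=np.hypot(D[...,0],D[...,1]);hue=h[...,0]
    m=(d>.05)&(r<.045)&(D[...,2]<-.088)&(D[...,2]>-.112)&(h[...,2]>100)&(h[...,1]<70)
    k=(d>.05)&(r<.09)&(((hue>=a)&(hue<=b))|((c=='red')&(hue<6)))&(h[...,1]>110)&(W[...,2]>.025)&(W[...,2]<.045)
    o=[]
    if m.sum()>20:
        f=cv2.minEnclosingCircle((D[m][:,:2]*1000).astype(np.float32));o+=['flange',np.round(f[0],1),round(f[1],1)]
    if k.sum()>20:
        q=cv2.minAreaRect((D[k][:,:2]*1000).astype(np.float32));o+=['nest',np.round(q[0],1),np.round(q[1],1),round(q[2],1),'z',np.median(W[k][:,2]).round(4)]
    print(n,*o)
print(t)
E
python3 rel.py blue w3
```

```text
time_s: 4.22
tool_pos: [0.6236, 0.1711, 0.1734]
tool_rot: [3.138, -0.001, 1.573]
ft_force: [-0.4, -0.4, -3.5]
width: 0.0408
grasp_force: 62.5
wrist flange [1.  2.6] 28.9 nest [1.5 3.1] [87.1 90.2] 75.7 z 0.0351
side flange [ 0.8 -1.5] 30.4 nest [-2.3 -4.7] [86.6 88.9] 74.3 z 0.0347
scene flange [ 0.2 -2.4] 30.1 nest [-0.1 -4.1] [88.2 91.4] 75.0 z 0.0345
[0.62132107 0.16891765 0.17542535]
```

View pics/w3.png

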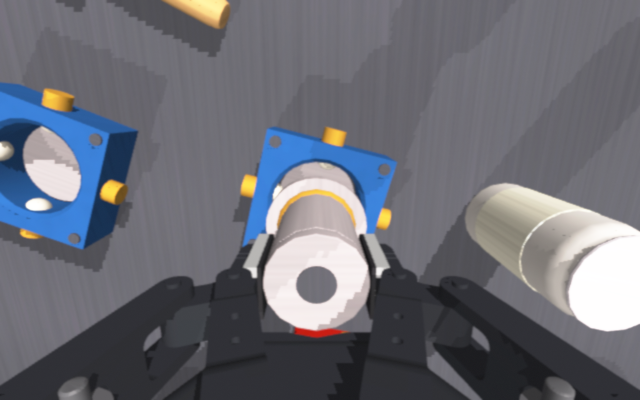

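The nest centre lies under the held hub to within a millimetre or two: its rim is visible around the flange at (318,200). After a small correction I'll descend in steps, watching the force.

```bash
python3 -m inch '[[-0.03,-0.02,0.4,0],[-0.03,-0.02,0.8,0],[-0.03,-0.02,1.1,0],[-0.03,-0.02,1.25,0],[-0.03,-0.02,1.25,0]]' |grep -E "pos|ft_f"
python3 -m inch '[[0,0,0.05,0],[0,0,0.1,0],[0,0,0.1,0]]' |grep -E "pos|ft_f"
python3 -m inch '[[0,0,0.05,0],[0,0,0.1,0],[0,0,0.1,0]]' |grep -E "pos|ft_f"
python3 -m inch '[[0,0,0.05,0],[0,0,0.1,0],[0,0,0.1,0]]' |grep -E "pos|ft_f"
```

```text
tool_pos: [0.6201, 0.1683, 0.1359]
ft_force: [0.3, -0.6, -2.9]
tool_pos: [0.6207, 0.1683, 0.1339]
ft_force: [1.1, 0.5, -2.3]
tool_pos: [0.6211, 0.1684, 0.1327]
ft_force: [-2.0, -1.5, 8.5]
tool_pos: [0.6221, 0.1686, 0.13]
ft_force: [1.0, -0.3, 4.6]
```

```bash
for i in 1; do python3 -m inch '[[0,0,0.03,0],[0,0,0.06,0]]' |grep -E "pos|ft_f"
python3 -m inch '[[0,0,0.03,0],[0,0,0.06,0]]' |grep -E "pos|ft_f"
python3 -m inch '[[0,0,0.03,0],[0,0,0.06,0]]' |grep -E "pos|ft_f"; done
```

```text
tool_pos: [0.621, 0.1684, 0.1267]
ft_force: [0.4, -0.5, 1.7]
tool_pos: [0.6204, 0.1683, 0.1237]
ft_force: [1.4, 0.3, 1.7]
tool_pos: [0.6203, 0.1683, 0.1219]
ft_force: [0.4, -0.0, 0.1]
```

```bash
python3 -m inch '[[0,0,0.03,0],[0,0,0.06,0]]' |grep -E "pos|ft_f"
python3 -m inch '[[0,0,0.03,0],[0,0,0.06,0]]' |grep -E "pos|ft_f"
python3 -m inch '[[0,0,0.03,0],[0,0,0.06,0]]' |grep -E "pos|ft_f"; python3 rel.py blue w4
```

```text
tool_pos: [0.6203, 0.1683, 0.1202]
ft_force: [0.3, 0.5, 1.1]
tool_pos: [0.6199, 0.1682, 0.1177]
ft_force: [0.9, -0.1, -5.7]
tool_pos: [0.6202, 0.1682, 0.1156]
ft_force: [3.5, -0.3, -9.4]
wrist flange [1.7 1.8] 32.1 nest [1.  2.9] [90.9 91.6] 74.7 z 0.0351
side flange [-0.8 -7.7] 37.2 nest [-2.7 -5.6] [85.4 89.7] 72.5 z 0.0346
scene flange [ 3.7 -6.9] 39.6 nest [ 2.5 -3.7] [88.8 89.4] 76.1 z 0.0345
[0.62019942 0.16824235 0.11550819]
```

View pics/w4.png

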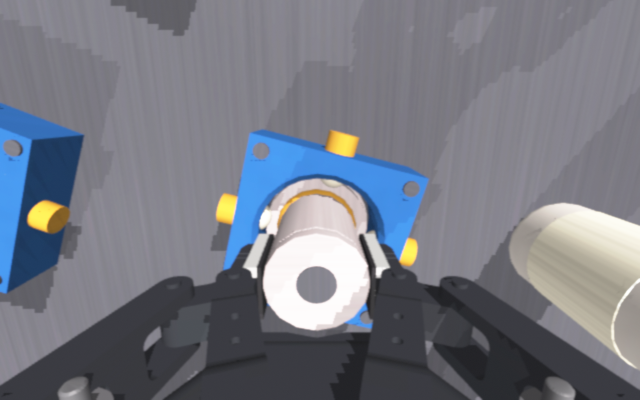

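The hub is past the plunger noses, with the flange below (270,215) and the plungers now pulling it down. I'll continue to the seat.

```bash
python3 -m inch '[[0,0,0.04,0],[0,0,0.08,0]]' |grep -E "pos|ft_f"
python3 -m inch '[[0,0,0.03,0],[0,0,0.06,0]]' |grep -E "pos|ft_f"
python3 -m inch '[[0,0,0.03,0],[0,0,0.06,0]]' |grep -E "pos|ft_f"; python3 held.py | tail -3
```

```text
tool_pos: [0.6205, 0.1683, 0.1148]
ft_force: [1.4, -0.1, -5.2]
tool_pos: [0.6202, 0.1683, 0.1132]
ft_force: [-0.6, -0.0, -2.7]
tool_pos: [0.6201, 0.1684, 0.1126]
ft_force: [-5.3, -0.5, 12.5]
-0.041 -0.029 8831 enc ((1.0317319631576538, 8.574589729309082), 27.35506820678711) fit [0.8692155  4.02401381]
-0.11 -0.09 1614 enc ((1.6140656471252441, 0.7552894949913025), 31.95397186279297) fit [1.37380214 1.42100439]
[0.62013546 0.16836827 0.1126213 ] [0.07886019 0.0718639  0.09156088]
```

Contact came at TCP 0.1126 = 0.1066 + 6 mm, so the hub is seated. I'll release, retreat and check.

```bash
python3 -m inch '[[0,0,0,0],[0,0,0,0],[0,0,0,0],[0,0,0,0]]' 80 |grep -E "pos|ft_f|width"
python3 -m inch '[[0,0,-0.6,0],[0,0,-2,0],[0,0,-3.5,0],[0,0,-5,0],[0,0,-5,0]]' |grep -E "pos|ft_f|width"
python3 look.py w5
cat > seat.py <<'E'
from h import *
import sys
x,y=map(float,sys.argv[1:3])
for n in('side','scene'):
    st=get_state();p,d=snapshot(n);W=cloud(n,d);r=np.hypot(W[...,0]-x,W[...,1]-y);q=W[(d>0)&(r<.024)&(W[...,2]>.066)]
    s=np.sort(q[:,2]);t=q[q[:,2]>np.median(s[-len(s)//2:])-.004];print(n,len(q),'top z med',np.median(t[:,2]).round(4),'xy',t.mean(0)[:2].round(4))
E
python3 seat.py .620 .1684
```

```text
tool_pos: [0.6204, 0.1683, 0.1106]
ft_force: [0.1, 0.2, -0.5]
width: 0.0799
tool_pos: [0.6224, 0.1686, 0.2671]
ft_force: [-0.1, 0.3, -0.1]
width: 0.0803
tcp [0.6224 0.1686 0.2671] [ 3.1316e+00 -1.4000e-03  1.5709e+00] F [-0.1   0.33 -0.09] w 0.08027125355359244
blue [109. 150.] 5524 c [426.3 197.1] size [91. 92.] ang 68.0 z 0.035
blue [313. 176.] 4617 c [622.  170.4] size [90. 90.] ang 75.7 z 0.035
hubtop [312. 188.] 1806 [621.3 170.8] 20.9 0.0762
hubtop [460. 194.] 657 [769.6 154.6] 28.2 0.0742
side 278 top z med 0.3023 xy [0.6188 0.1538]
scene 255 top z med 0.2982 xy [0.6226 0.1532]
```

Hub 1's top is at z = 0.0762, so it is fully home. On to hub 2 at (0.445, −0.101).

```bash
python3 -m inch '[[-1.5,-1,0,0],[-3,-2,0,0],[-4.5,-3,0,0],[-6,-4,0,0],[-7.5,-5,0,0]]' 85 |grep pos
python3 -m inch '[[-1.48,-0.85,0,0],[-1.48,-0.85,0,0],[-1.48,-0.85,0,0]]' |grep -E "pos|ft_f"
sed -i "s/    m=ok&(hh>=a)/    m=ok\&((hh>=a)\&(hh<=b)|((c=='red')\&(hh<6)))#/; s/)))#&(hh<=b)&/)))\&/" look.py; python3 look.py w6
```

```text
tool_pos: [0.4684, -0.0577, 0.2594]
tool_pos: [0.4444, -0.101, 0.26]
ft_force: [-0.6, 1.1, 0.2]
tcp [ 0.4444 -0.101   0.26  ] [-3.1403e+00 -1.0000e-03  1.5699e+00] F [-0.57  1.13  0.17] w 0.08465829493179905
teal [503. 393.] 529 c [ 668.8 -359.7] size [29. 66.] ang 72.5 z 0.035
yellow [476. 223.] 4191 c [ 603.4 -148.9] size [91. 94.] ang 80.8 z 0.035
yellow [627. 228.] 522 c [ 762.9 -152.8] size [17. 68.] ang 7.0 z 0.035
red [534.  71.] 6829 c [638.4  -3.1] size [90. 91.] ang 78.6 z 0.035
hubtop [317. 187.] 1786 [446.2 -97.5] 20.9 0.0703
```

View pics/w6.png

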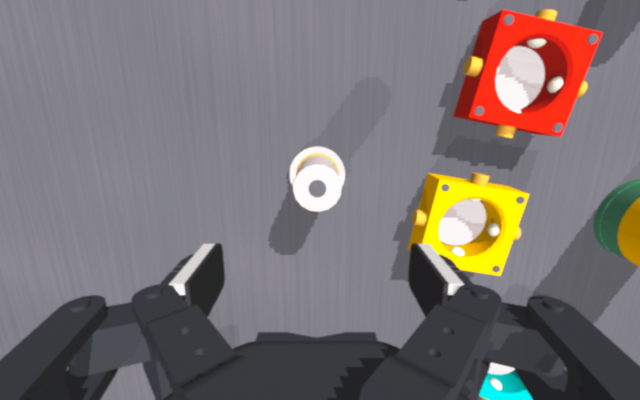

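Hub 2's top is at (317,187), the yellow nest at (470,223) and the red at (534,71). I'll descend and grip.

```bash
python3 -m inch '[[0.03,0.02,1.8,0],[0.03,0.02,3.5,0],[0.03,0.02,4.7,0],[0.03,0.02,5.1,0],[0.03,0.02,5.1,0]]' 85 | grep -E "pos|ft_f"
python3 -m inch '[[0,0,0,0],[0,0,0,0],[0,0,0,0],[0,0,0,0],[0,0,0,0]]' 20| grep -E "pos|force|width"
python3 -m inch '[[0,0,-0.5,0],[0,0,-1.5,0],[0,0,-2.5,0],[0,0,-2.5,0],[0,0,-2.5,0]]'| grep -E "pos|force|width"
for i in 1 2 3 4; do python3 -m inch '[[0,0,0,0]]' | grep ft_f; done; python3 held.py|tail -3
```

```text
tool_pos: [0.4456, -0.0994, 0.1074]
ft_force: [0.6, -0.2, 0.1]
tool_pos: [0.4461, -0.1006, 0.1092]
ft_force: [-0.6, 0.6, 5.6]
width: 0.0408
grasp_force: 60.0
tool_pos: [0.4447, -0.1, 0.1816]
ft_force: [-0.0, -0.1, -6.0]
width: 0.0407
grasp_force: 62.7
ft_force: [-0.2, -0.8, -6.3]
ft_force: [-0.1, -0.1, -4.8]
ft_force: [-1.0, 0.1, -5.8]
ft_force: [0.4, 0.3, -5.4]
-0.041 -0.029 8295 enc ((0.9589633941650391, 8.793399810791016), 27.175392150878906) fit [0.89068483 4.39112229]
-0.11 -0.09 1995 enc ((0.9832596182823181, 3.20536732673645), 29.109128952026367) fit [0.88171024 4.10184939]
[ 0.4454135  -0.10018943  0.18251115] [0.05841237 0.05055287 0.08470546]
```

The load is about 5.6 N, so hub 2 is filled and goes to the yellow nest.

```bash
python3 -m inch '[[-0.5,1.5,0,0],[-1,3,0,0],[-1.5,4.5,0,0],[-1.71,5.23,0,0],[-1.71,5.23,0.2,0]]' |grep -E "pos|force"; python3 -m inch '[[0,0,0,0],[0,0,0,0]]' >/dev/null
python3 rel.py yellow w7
```

```text
tool_pos: [0.6042, -0.1523, 0.1764]
ft_force: [-0.7, 0.4, -5.2]
grasp_force: 64.1
wrist flange [0.7 3.7] 28.9 nest [-0.3 17.3] [108.8  79.3] 4.9 z 0.035
side flange [-0.4 -0.3] 29.0 nest [-4.1 -8.6] [ 94.  105.8] 67.0 z 0.0348
scene flange [-0.   0.3] 30.8 nest [ 7.2 -2.7] [104.3  94.6] 67.9 z 0.0342
[ 0.60169512 -0.15125443  0.17705959]
```

View pics/w7.png

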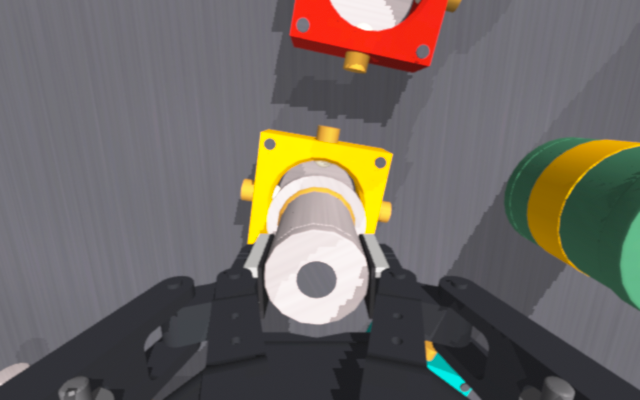

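The view matches the earlier good alignment: far-edge corners at (262,129) and (393,153), flange centred over the bore. The orange caps leaked into the yellow mask, so I'll tighten it for one check.

```bash
sed -i "s/'yellow':(18,30)/'yellow':(22,30)/" h.py; sed -i "s/    o=\[\]/    k=cv2.morphologyEx(k.astype(np.uint8),cv2.MORPH_OPEN,np.ones((3,3)));B=blobs(k,20);k=max(B,key=lambda q:q[2])[0] if B else k>0;o=[]/" rel.py; python3 rel.py yellow w8
```

```text
wrist flange [0.9 3.5] 28.8 nest [-0.6 17.4] [106.7  79.9] 5.2 z 0.0351
side flange [ 0.5 -0.9] 30.3 nest [-37.1  14.2] [77.7 22.3] 68.6 z 0.0351
scene flange [-0.3 -0.4] 29.7 nest [29.6 28.6] [12.4 46.3] 47.1 z 0.0357
[ 0.60214723 -0.15144151  0.17719248]
```

Run:
```python
from h import *
m=camera_model('wrist');M=m['mount']
def ray(px,t):
    c=np.array([(px[0]-m['cx'])/m['fx'],(px[1]-m['cy'])/m['fy'],1]);R=Ro.from_euler('xyz',[np.pi,0,np.pi/2]).as_matrix()
    o=R@M[:3,3]+t;v=R@M[:3,:3]@c;return (o+v*(.035-o[2])/v[2])[:2]
for t,a,b in(([.62132,.16892,.17543],(268,128),(397,160)),([.602,-.1514,.1771],(262,129),(393,153))):
    t=np.array(t);A,B=ray(a,t),ray(b,t);u=(B-A);L=np.hypot(*u);u/=L;n=np.array([u[1],-u[0]])
    print(L,u,'centre-tcp mm',((A+B)/2+n*.045-t[:2])*1000)
```

```text
0.08952929041961456 [ 0.97130084 -0.23785432] centre-tcp mm [1.68603082 1.94552755]
0.09006755885359985 [ 0.98406419 -0.17781358] centre-tcp mm [0.93295558 3.27714234]
```

```bash
python3 -m inch '[[0,-0.03,0.4,0],[0,-0.03,0.8,0],[0,-0.03,1.1,0],[0,-0.03,1.25,0],[0,-0.03,1.25,0]]' |grep -E "pos|ft_f"
python3 -m inch '[[0,0,0.05,0],[0,0,0.1,0]]' |grep -E "pos|ft_f"
python3 -m inch '[[0,0,0.03,0],[0,0,0.06,0]]' |grep -E "pos|ft_f"
python3 -m inch '[[0,0,0.03,0],[0,0,0.06,0]]' |grep -E "pos|ft_f"
python3 -m inch '[[0,0,0.03,0],[0,0,0.06,0]]' |grep -E "pos|ft_f"
```

```text
tool_pos: [0.6012, -0.1514, 0.1386]
ft_force: [-0.1, 1.0, -4.5]
tool_pos: [0.6017, -0.1516, 0.1367]
ft_force: [-1.0, 0.8, -2.6]
tool_pos: [0.6016, -0.1517, 0.1357]
ft_force: [-3.7, -0.2, 6.2]
tool_pos: [0.602, -0.1518, 0.1349]
ft_force: [-3.7, 0.8, 10.7]
tool_pos: [0.6024, -0.1519, 0.133]
ft_force: [-1.0, 0.7, 5.3]
```

```bash
python3 -m inch '[[0,0,0.03,0],[0,0,0.06,0]]' |grep -E "pos|ft_f"
python3 -m inch '[[0,0,0.03,0],[0,0,0.06,0]]' |grep -E "pos|ft_f"
python3 -m inch '[[0,0,0.03,0],[0,0,0.06,0]]' |grep -E "pos|ft_f"
python3 -m inch '[[0,0,0.03,0],[0,0,0.06,0]]' |grep -E "pos|ft_f"
python3 -m inch '[[0,0,0.03,0],[0,0,0.06,0]]' |grep -E "pos|ft_f"
```

```text
tool_pos: [0.602, -0.1517, 0.1295]
ft_force: [-0.5, -0.1, -1.0]
tool_pos: [0.6014, -0.1515, 0.1267]
ft_force: [-0.2, -0.0, -1.0]
tool_pos: [0.6013, -0.1514, 0.1252]
ft_force: [-0.6, -0.4, -1.0]
tool_pos: [0.6014, -0.1515, 0.1235]
ft_force: [-0.3, -1.2, -1.6]
tool_pos: [0.6013, -0.1515, 0.1215]
ft_force: [-0.6, 0.1, -5.5]
```

```bash
python3 -m inch '[[0,0,0.04,0],[0,0,0.08,0]]' |grep -E "pos|ft_f"
python3 -m inch '[[0,0,0.04,0],[0,0,0.08,0]]' |grep -E "pos|ft_f"
python3 -m inch '[[0,0,0.02,0],[0,0,0.04,0]]' |grep -E "pos|ft_f"
python3 -m inch '[[0,0,0.02,0],[0,0,0.03,0]]' |grep -E "pos|ft_f"
```

```text
tool_pos: [0.6008, -0.1514, 0.118]
ft_force: [2.6, -1.8, -11.7]
tool_pos: [0.6013, -0.1515, 0.1169]
ft_force: [-0.7, 0.0, -5.9]
tool_pos: [0.6016, -0.1515, 0.1162]
ft_force: [-0.5, -0.9, -4.7]
tool_pos: [0.6017, -0.1514, 0.1153]
ft_force: [-1.0, 1.4, -3.3]
```

```bash
python3 -m inch '[[0,0,0.02,0],[0,0,0.04,0]]' |grep -E "pos|ft_f"
python3 -m inch '[[0,0,0.02,0],[0,0,0.03,0],[0,0,0.03,0]]' |grep -E "pos|ft_f"
```

```text
tool_pos: [0.6016, -0.1514, 0.1152]
ft_force: [-4.8, 2.6, 8.7]
tool_pos: [0.6016, -0.1514, 0.1152]
ft_force: [-4.9, 2.5, 11.0]
```

Seated: the TCP has stopped at 0.1152 with 11 N. I'll release and retreat.

```bash
python3 -m inch '[[0,0,0,0],[0,0,0,0],[0,0,0,0],[0,0,0,0]]' 80 |grep -E "pos|ft_f|width"
python3 -m inch '[[0,0,-0.6,0],[0,0,-2,0],[0,0,-3.5,0],[0,0,-5,0],[0,0,-5,0]]' |grep -E "time|pos|ft_f|width"
python3 look.py w9; python3 seat.py .6205 .1685;  python3 -c "
from bench import *;import cv2
cv2.imwrite('pics/end.png',snapshot('side')[0][:,:,::-1])"
```

```text
tool_pos: [0.6015, -0.1516, 0.1126]
ft_force: [0.2, 0.5, 0.5]
width: 0.0805
time_s: 20.38
tool_pos: [0.6034, -0.1523, 0.2674]
ft_force: [-0.3, -0.1, 0.1]
width: 0.0803
tcp [ 0.6034 -0.1523  0.2674] [3.1338e+00 3.1000e-03 1.5708e+00] F [-0.33 -0.09  0.09] w 0.08026374281001057
teal [375. 307.] 1551 c [ 675.5 -315.2] size [71. 79.] ang 66.2 z 0.035
yellow [312. 174.] 4687 c [ 602.3 -148.8] size [90. 92.] ang 80.8 z 0.035
red [351.  43.] 3701 c [636. -16.] size [64. 90.] ang 78.8 z 0.035
hubtop [313. 185.] 1811 [ 602.8 -148.2] 21.0 0.0763
side 111 top z med 0.076 xy [0.6204 0.1662]
scene 129 top z med 0.0765 xy [0.6206 0.1665]
```

View pics/end.png

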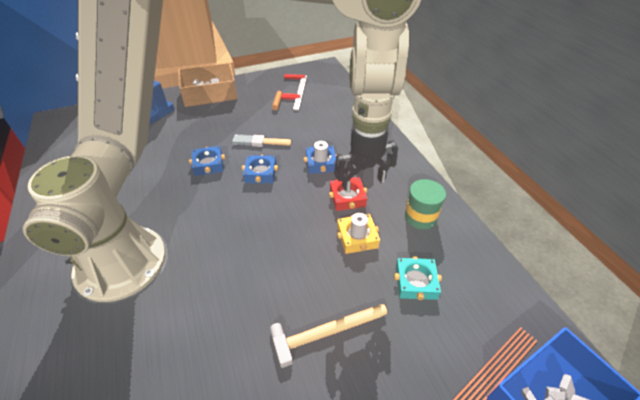

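The final view shows hub 1 in the far blue nest at (320,155) and hub 2 in the yellow nest at (359,230), both tops at z = 0.076. The red nest at (348,193) is empty, the brush and hammer have not moved, and the spray can is only hidden behind the arm.

```bash
python3 -c "
from bench import *
print(sign_off())"
```

```text
the job is handed in; nothing more can be done
None
```

I handed the job in at about 20 s: the hollow hub (about 2.8 N) is fully home in the far blue nest and the filled one (about 5.6 N) in the yellow nest, both released, with red left empty and sampled press force peaking at 12.5 N (brief peaks in between could have been missed).

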